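Loosen the label-roll clamp two turns

TASK

Loosen the black clamping collar of the label-roll holder: with a fingertip, push its ridged rim round anticlockwise (seen from above) from outside, never gripping across the collar, until it stands two full turns from tight. When tight, its red mark lies under the white pointer; someone has already backed it off by less than a quarter turn, so stop when the mark comes round to the pointer for the second time. Leave the loose things around it where they lie.

Things in the scene. Friction and masses are not known exactly. Their poses are not given: they have to be found in the camera images.
- holder: Holder for a label roll, fixed to the desk: round grey foot 136 mm across, 12 mm high; on it a cream label roll 100 mm across, z 12 to 67 mm, clamped by the black collar. Origin: centre of the underside, on the vertical spindle axis. Above the collar a fixed steel cap 34 mm across bears a white pointer along the holder's own -x. Top 108 mm above the desk.
- pointer (a point): Tip of the fixed white pointer, 40 mm from the spindle axis, 103 mm above the desk.
- collar_hub (a point): On the spindle axis at mid-height of the black collar: a disc 104 mm across, 22 mm high (11 mm above and below this point), with 10 upright half-round ridges (radius 5 mm, centred 52 mm from the axis, 36 degrees apart) on its rim: 114 mm over the ridges. Underside 68 mm above the desk when tight; climbs 4 mm a turn. Outside the rim it is clear all round down to the foot.
- collar_mark (a point): Middle of the red mark on the collar's top face, a 16 x 8 mm radial bar, 42 mm from the axis, at the same angle as the middle of one ridge; it turns with the collar.
- collar (a joint): Angle the collar is backed off from tight, rad: 0 = tight, mark under the pointer; grows anticlockwise seen from above and keeps counting (6.283 = one turn, mark under the pointer again). Starts between 0.1 and 1.4; stops at 0 and 16. Stiff to turn, about 0.12 N m (2 to 3 N at the rim), and stays where it is left.
- tape: Roll of brown tape lying loose near the holder, 94 mm across, 48 mm high; origin at its underside. Not to be moved.
- note_block: Loose yellow note block, 76 x 76 x 22 mm; origin at its underside. Not to be moved.
- blue_marker: Loose marker pen with a blue cap, 132 mm long, 13 mm thick, lying along its own x; origin at its underside. Not to be moved.
- small_roll: Loose white label roll lying flat at the left, 84 mm across, 38 mm high; origin at its underside. Not to be moved.
Mind the look-alikes: they are no part of the job. There is more than one size of the holder; the one meant has the size given above.

How it is judged (in metres and radians):
On the way:
1. the collar has been turned past its first full turn (value of joint collar above 6 rad).
At the end, for the whole second after the job is handed in: the collar rests two full turns from tight, the red mark within 0.4 rad (23 degrees) of the pointer; the tape, note block, marker and small label roll are within 20 mm of where they lay (value of joint collar between 12.166 and 12.966 rad and velocity of joint collar between -0.05 and 0.05 rad/s and distance of each of tape, note_block, blue_marker, small_roll from where it was at the start of the episode below 0.02 m); the robot touches nothing.
It fails at once if the collar is gripped across: the grasp point comes within 35 mm of the collar's centre (distance between the grasp point and collar_hub below 0.035 m).
It fails at once if a loose thing beside the holder is moved 20 mm or more, or lifted (distance of any of tape, note_block, blue_marker, small_roll from where it was at the start of the episode above 0.02 m).
It also fails if it takes over 72 s, if anything falls off the work surface, if the arm or the gripper's body presses on something with over 40 N, if the wrist force passes 120 N, or if a joint passes its speed limit or range.

ROBOT

A 7-joint arm with a two-finger parallel gripper is mounted at the origin on a cart in front of the work surface, level with it; the furniture and walls round the work are solid. World frame = base frame: x ahead of the robot, y to its left, z up, the work surface at z = 0. Lengths are in m, angles in degrees, forces in N, time in s.
With the tool pointing down it reaches from about 0.425 to 0.875 m from the base axis. Payload 4.7 kg.
Tool frame: the origin (TCP) lies midway between the tips of the shut fingers; the grasp point (between the pads) lies 19 mm behind it; y points along the fingers, x is the direction in which the jaws open and shut, and the axes are right-handed (so a half turn about y gives the same grasp; the last joint's range is limited). The gripper opens to 87 mm and grips with 3 to 60 N. Pads are 19 mm wide; open, the fingers measure 117 mm over their backs; the gripper's body (75 mm by 190 mm) begins 51 mm behind the grasp point.
Start: joints at [71.396, 18.392, -4.016, 83.108, 1.295, 78.541, -3.26], TCP at [0.216, -0.613, 0.223] pointing down, gripper open.
Joint ranges: [-163.93, 163.93], [-17.29, 119.83], [-79.2, 71.16], [3.27, 140.29], [-89.18, 269.18], [5.43, 117.66], [-154.24, 154.24]. Speed limits (degrees/s): [147.25, 147.25, 180, 180, 180, 180, 180].

INTERFACE

Orientations are given as [roll, pitch, yaw] about the fixed x, y, z axes, in that order (R = Rz(yaw) Ry(pitch) Rx(roll)).
In Python, from cell import env gives the robot as it stands.
- The arm moves only by the tool carry_out, never from a script. Its argument "targets" is a list of rows, each a list of 2 entries, a list of its own where there are three numbers: the shift along the tool's x, y, z in mm, then the turn, a rotation vector about the tool's x, y, z in degrees. A call has 1 to 12 rows; each row shifts and turns the commanded pose from where the row before left it, along the tool's axes as they then stand; what a row does not reach is not made up. A row lasts 1/10 s, in which the tool goes at most 50 mm and 8.59 degrees, less where a joint would pass 70% of its speed; a pose out of reach is approached as far as the arm can. A call with a gripper value outside its range is refused whole. "jaw" is the opening, from 0 (shut) to 1 (fully open), set as the call begins (left out, the last holds). The fingers move at their own pace and stop on an object; "squeeze" is the grip in N (left out, the last holds). Time passes only in rows, so rows that do not move let the fingers close. It gives the time, the measured TCP pose, the force and the opening at its end, in the units of the state.
- env.get_obs(): the state, without advancing time (a new reading comes with each control period).
- env.read_camera(name): name is "side" or "top" or "wrist"; returns the picture (420x560x3 uint8, red, green, blue); there is no depth.
- env.get_calibration(name): a dict with "fx", "fy", "cx", "cy" (pixels), "R" (3x3) and "t" (3): a world point X has camera coordinates R X + t; the wrist camera has in their place "hand_eye" (4x4, takes a point from camera to tool coordinates, whose origin is the TCP and whose axes are the tool frame's). Camera axes: x right, y down, z forward; pixel columns grow to the right and rows downward; lengths in m; the calibration is good to about 2 mm. A picture is of the moment at which its call begins: read the wrist's pose just before it. get_calibration takes no time and is no camera call.
- env.sign_off(): hands the job in, once; it reports no verdict.
Trained networks look in the newest picture that a camera, given by its name, has taken for a name from the list of things; names that differ only in an ending like _2 or _b are one class to them, and where a whole thing is asked for, a point or a joint stands for the part that bears it (a point fixed in the world has none). Each returns a list of dicts, best first, with "p" (0 to 1); they miss things now and then, are a little off and sometimes report something else, mostly with a low value. They report only what shows in the picture. A call takes as long as a camera call. They do not tell look-alikes from the thing itself.
- env.outline_of(camera, label): "mask" (420x560 bool, what is visible of it) and "xy" ([column, row] in pixels, amid what is visible of it).
The state is a dict: "time_s": time; "qpos": joint angles; "joint_velocities": joint speeds; "effort": joint torques, N m; "tool_pos": TCP position; "tool_rot": TCP orientation; "force": force on the tool from outside, world axes, zero at the start; "wrist_torque": the same for the moment, N m; "grip_width": finger opening in m.
Only numpy, scipy, OpenCV 4.12 (cv2) and the standard library are available. Lean on these libraries where they do the work, as an engineer would, in place of code of your own. Each camera call takes 0.05 s, during which the arm holds its last target.

## Working session

There is one attempt and no reset: what is moved stays moved. The work goes in short steps, Python scripts to look and compute and a tool call to move; the robot and the scene stay as the last step left them, time stands still between calls to the robot, and variables do not carry over. Pictures are saved under pics/ and viewed, and the job is handed in when it is done.

Besides the shell and the picture viewer there is one more tool, called by a JSON object that holds its "fn" and its "kwargs". carry_out: Moves the arm, as the interface text tells. Its arguments: {"type":"object","properties":{"targets":{"type":"array","items":{"type":"array"}},"jaw":{"type":"number"},"squeeze":{"type":"number"}},"required":["targets"]}

```bash
ls; mkdir -p pics
python3 - <<'E'
from cell import env
import cv2
o=env.get_obs();print(o)
for n in("side","top"):
    im=env.read_camera(n);cv2.imwrite(f"pics/{n}0.png",im[:,:,::-1])
    print(n,env.get_calibration(n))
    for l in ("holder","collar_hub","collar_mark","pointer","tape","note_block","blue_marker","small_roll"):
        try:
            r=env.outline_of(n,l);print(l,[(round(d['p'],2),d['xy'],int(d['mask'].sum())) for d in r[:3]])
        except Exception as e: print(l,e)
print(env.get_calibration("wrist"))
print(env.get_obs()['time_s'])
E
```

```text
pics
{'time_s': 0.0, 'qpos': array([71.39668412, 18.44057302, -4.01523784, 83.17533072,  1.29706833,
       78.5391494 , -3.26086995]), 'joint_velocities': array([-0.01093256,  0.07853278, -0.05626159,  0.04193662, -0.07529211,
        0.02225106, -0.02187461]), 'effort': array([ 3.09441680e-05, -4.91287422e+01, -4.04000301e-01, -3.12528741e+01,
       -6.40635495e-02,  4.37452400e-02,  2.13025046e-04]), 'tool_pos': array([ 0.21577939, -0.61255838,  0.22144056]), 'tool_rot': array([-90.00778877,   0.10969736, -70.58766804]), 'force': array([ 0.32958691, -0.55671449,  0.17640243]), 'wrist_torque': array([-0.00749887, -0.02144574, -0.10508094]), 'grip_width': 0.0865417247309937}
side {'fx': 432.0253193894397, 'fy': 432.0253193894397, 'cx': 276.2142730929384, 'cy': 206.6743086674347, 'R': array([[-9.99995062e-01, -5.82116727e-04, -3.08830094e-03],
       [ 1.92246034e-03,  6.64071950e-01, -7.47666202e-01],
       [ 2.48608303e-03, -7.47668447e-01, -6.64067551e-01]]), 't': array([ 0.53779036, -0.0367094 ,  1.32218523])}
holder [(0.6, [288.2, 218.1], 2010)]
collar_hub [(0.95, [285.3, 208.
[... 1116 characters left out ...]
386.7, 262.0], 3344)]
tape [(0.73, [224.5, 227.3], 483), (0.3, [282.1, 219.2], 1753)]
note_block [(0.79, [336.4, 195.6], 762), (0.21, [281.1, 218.3], 1174)]
blue_marker [(0.44, [267.4, 172.9], 137)]
small_roll [(0.74, [167.9, 263.4], 801)]
{'fx': 313.11240712428634, 'fy': 313.11240712428634, 'cx': 280.6611871778922, 'cy': 208.0754902027034, 'hand_eye': array([[ 9.99998989e-01,  9.07101771e-04,  1.09519106e-03,
         4.04380055e-04],
       [-8.41261015e-04, -2.43573553e-01,  9.69882063e-01,
        -1.62158879e-01],
       [ 1.14654132e-03, -9.69882004e-01, -2.43572544e-01,
         6.45201524e-02],
       [ 0.00000000e+00,  0.00000000e+00,  0.00000000e+00,
         1.00000000e+00]])}
0.9
```

Run:
```python
import cv2
a=cv2.imread("pics/top0.png");
cv2.imwrite("pics/t1.png",cv2.resize(a[110:330,120:470],None,fx=2.28,fy=2.28,interpolation=cv2.INTER_CUBIC))
a=cv2.imread("pics/side0.png");
cv2.imwrite("pics/s1.png",cv2.resize(a[90:330,150:400],None,fx=2.5,fy=2.5,interpolation=cv2.INTER_CUBIC))
```

```text
(no output)
```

View pics/top0.png

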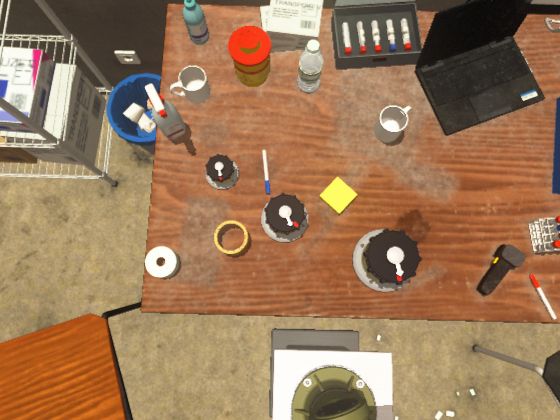

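View pics/t1.png

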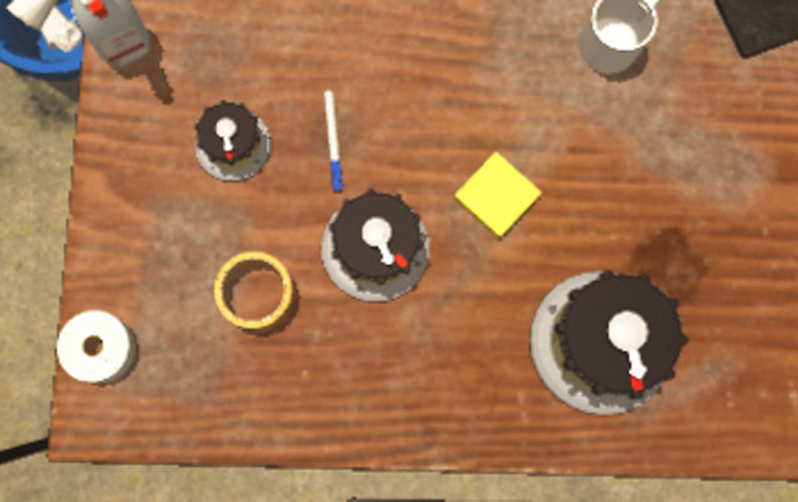

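View pics/s1.png

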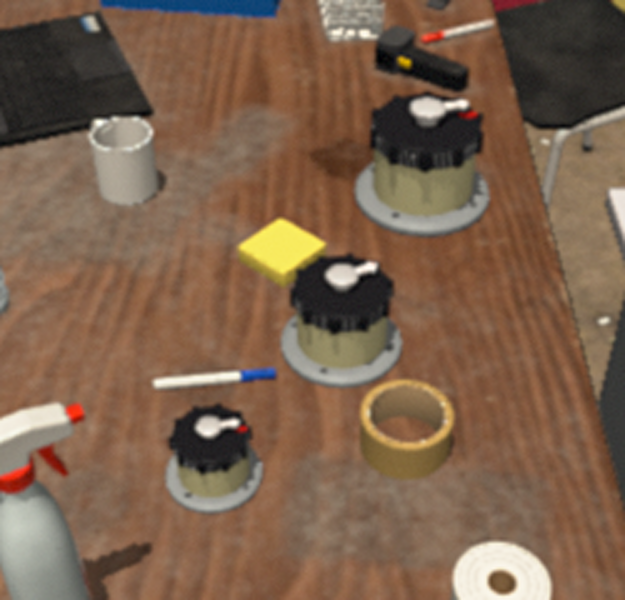

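```bash
cat > h.py <<'E'
import numpy as np
from cell import env
def ray(cam,u,v,z):
    c=env.get_calibration(cam);R=np.array(c['R']);t=np.array(c['t'])
    d=R.T@np.array([(u-c['cx'])/c['fx'],(v-c['cy'])/c['fy'],1]);o=-R.T@t
    return o+d*(z-o[2])/d[2]
def proj(cam,X):
    c=env.get_calibration(cam);p=np.array(c['R'])@X+np.array(c['t'])
    return np.array([c['fx']*p[0]/p[2]+c['cx'],c['fy']*p[1]/p[2]+c['cy']])
E
python3 - <<'E'
from h import *
import cv2
T=lambda x,y:(120+x/2.28-.3,110+y/2.28-.3)
S=lambda x,y:(150+x/2.5-.3,90+y/2.5-.3)
np.set_printoptions(precision=4,suppress=True)
print("cap",ray('top',*T(377,231),.108),ray('side',*S(341,273),.108))
print("tip",ray('top',*T(390,263),.103),ray('side',*S(375,266),.103))
print("mark",ray('top',*T(402,261),.0905))
for l,r in (("L",(322,247)),("R",(429,247)),("B",(376,301))): print(l,ray('top',*T(*r),.012))
print("tape",ray('top',*T(255,289),.048)); print("note",ray('top',*T(498,194),.022))
print("marker",ray('top',*T(330,92),.006),ray('top',*T(337,190),.006)); print("small",ray('top',*T(93,345),.038))
# overlay
for n in("top","side"):
    im=cv2.imread(f"pics/{n}0.png");im=cv2.resize(im,None,fx=4,fy=4,interpolation=cv2.INTER_CUBIC)
    c=ray('top',*T(377,231),.108)
    for r,z,col in((.068,.012,(0,255,0)),(.05,.067,(255,255,0)),(.052,.0925,(255,0,255)),(.017,.108,(0,255,255))):
        P=np.array([proj(n,np.array([c[0]+r*np.cos(a),c[1]+r*np.sin(a),z]))*4+1.5 for a in np.linspace(0,6.28,73)]).astype(int)
        cv2.polylines(im,[P],True,col,1)
    u=proj(n,c)*4; x,y=int(u[0]),int(u[1]); cv2.imwrite(f"pics/ov_{n}.png",im[y-250:y+300,x-300:x+300])
E
```

```text
cap [0.5102 0.1403 0.108 ] [0.5112 0.1444 0.108 ]
tip [0.474  0.1244 0.103 ] [0.4743 0.1271 0.103 ]
mark [0.4789 0.1102 0.0905]
L [0.5075 0.2078 0.012 ]
R [0.5112 0.0744 0.012 ]
B [0.4416 0.1388 0.012 ]
tape [0.4474 0.2845 0.048 ]
note [ 0.5792 -0.0103  0.022 ]
marker [0.7124 0.2051 0.006 ] [0.5825 0.1917 0.006 ]
small [0.376  0.4757 0.038 ]
```

View pics/ov_top.png

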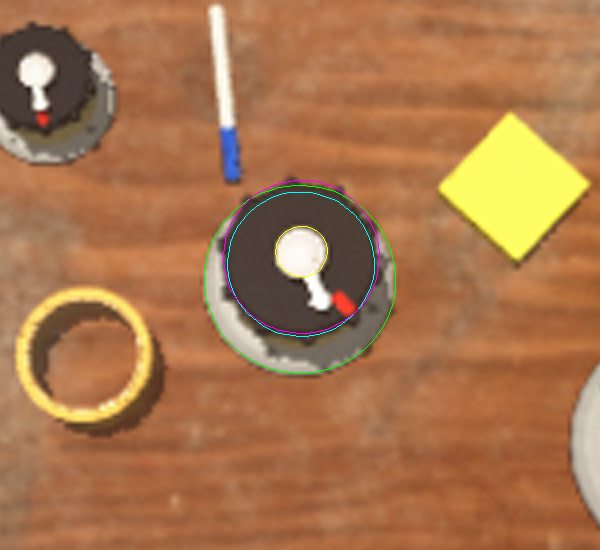

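View pics/ov_side.png

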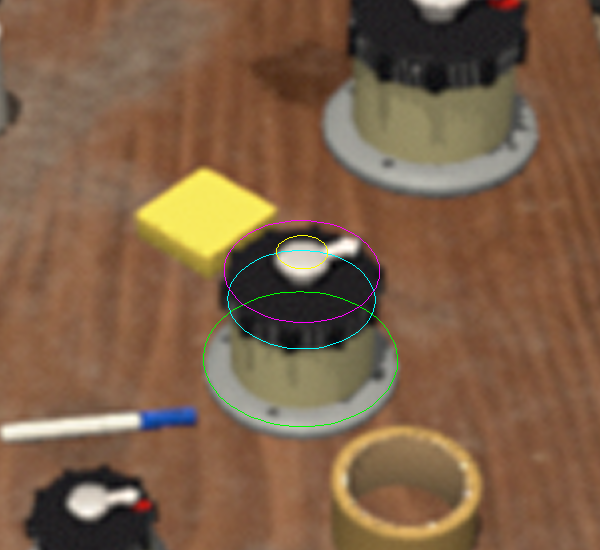

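The middle holder matches the stated sizes: the overlay fits its foot and cap, with the cap at about (285, 211) in the top picture. Its axis is near (0.510, 0.141). The pointer is at about 204° and the mark at about 225°, so the collar is roughly 0.38 rad backed off. I'll push with the shut fingertips, orbiting with the tool's x radial, in strokes of about 180°.

{"fn": "carry_out", "kwargs": {"targets": [[[-33,0,32],[0,0,0]],[[-33,0,32],[0,0,0]],[[-33,0,32],[0,0,0]],[[-33,0,32],[0,0,0]],[[-33,0,32],[0,0,0]],[[-33,0,32],[0,0,0]],[[-33,0,32],[0,0,0]],[[-33,0,32],[0,0,0]],[[-33,0,32],[0,0,0]],[[-33,0,32],[0,0,0]],[[-33,0,32],[0,0,0]],[[-33,0,32],[0,0,0]]], "jaw": 0}}

```text
time_s: 2.1
tool_pos: [0.4471, -0.1102, 0.223]
tool_rot: [-90.0, -0.1, -70.6]
force: [1.4, -0.7, 1.1]
grip_width: 0.0024
```

{"fn": "carry_out", "kwargs": {"targets": [[[-25,0,25],[0,0,0]],[[-25,0,25],[0,0,0]],[[-25,0,25],[0,0,0]],[[-10,0,20],[0,0,0]],[[0,0,0],[0,0,0]],[[0,0,0],[0,0,0]]]}}

```text
time_s: 2.7
tool_pos: [0.5077, -0.0003, 0.2224]
tool_rot: [-90.0, -0.0, -70.5]
force: [0.8, -1.0, 0.1]
grip_width: 0.0004
```

```bash
cat >> h.py <<'E'
from scipy.spatial.transform import Rotation as Ro
def wcal():
    o=env.get_obs();c=env.get_calibration("wrist")
    T=np.eye(4);T[:3,:3]=Ro.from_euler('xyz',o['tool_rot'],degrees=True).as_matrix();T[:3,3]=o['tool_pos']
    return c,T@np.array(c['hand_eye']),o
def wray(c,M,u,v,z):
    d=M[:3,:3]@np.array([(u-c['cx'])/c['fx'],(v-c['cy'])/c['fy'],1]);o=M[:3,3]
    return o+d*(z-o[2])/d[2]
def wproj(c,M,X):
    p=M[:3,:3].T@(np.asarray(X)-M[:3,3]);return np.array([c['fx']*p[0]/p[2]+c['cx'],c['fy']*p[1]/p[2]+c['cy']])
E
python3 - <<'E'
from h import *
import cv2
c,M,o=wcal();im=env.read_camera("wrist");cv2.imwrite("pics/w1.png",im[:,:,::-1]);print(o['tool_pos'],o['tool_rot'],o['qpos'],o['force'],o['grip_width'],o['time_s'])
im=env.read_camera("top");cv2.imwrite("pics/t2.png",im[:,:,::-1])
E
```

```text
[ 5.07727340e-01 -3.28607925e-04  2.22392107e-01] [-9.00388520e+01 -1.14672595e-03 -7.05440991e+01] [ 36.38496855   3.09638772 -40.32810543 101.76644068   2.07727588
  75.91809844 -74.95287219] [ 0.76448263 -1.00453963  0.1116338 ] 0.0004223688966817363 2.7
```

View pics/w1.png

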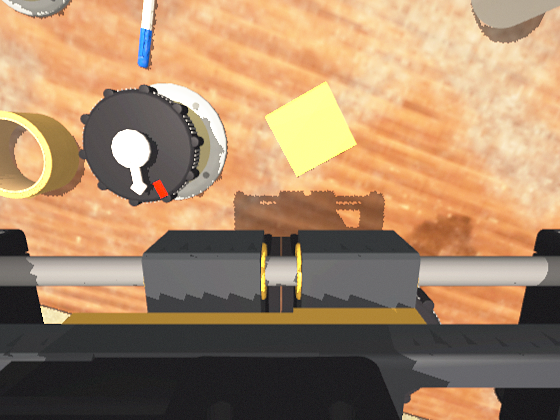

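View pics/t2.png

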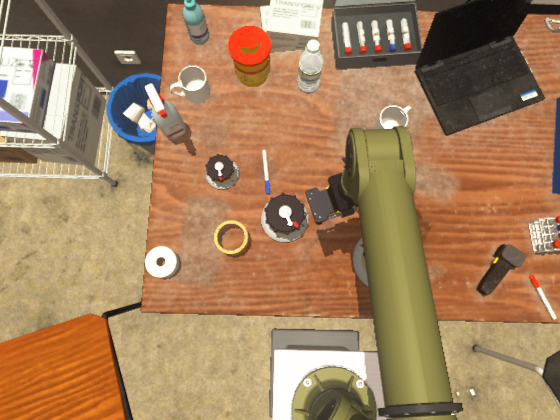

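Run:
```python
from h import *
import cv2
np.set_printoptions(precision=4,suppress=True)
c,M,o=wcal()
cap=wray(c,M,131.5,149.5,.108);tip=wray(c,M,139,192.5,.103);mk=wray(c,M,160.5,189,.0903)
print(cap,tip,mk)
C=cap[:2]
for n,p in(("tip",tip),("mk",mk)):
    d=p[:2]-C;print(n,np.degrees(np.arctan2(d[1],d[0]))%360,np.hypot(*d))
im=cv2.imread("pics/w1.png")[:230,:260];im=cv2.resize(im,None,fx=3,fy=3,interpolation=cv2.INTER_CUBIC)[:600]
for Cc,col in ((C,(0,255,0)),((.510,.141),(255,255,0))):
  for r,z in((.068,.012),(.052,.0905),(.017,.108)):
    P=np.array([wproj(c,M,[Cc[0]+r*np.cos(a),Cc[1]+r*np.sin(a),z])*3+1 for a in np.linspace(0,6.28,73)]).astype(int)
    cv2.polylines(im,[P],True,col,1)
d=mk[:2]-C;a0=np.arctan2(d[1],d[0])
for k in range(10):
    a=a0+k*np.pi/5;p=wproj(c,M,[C[0]+.054*np.cos(a),C[1]+.054*np.sin(a),.0905])*3+1
    cv2.circle(im,(int(p[0]),int(p[1])),4,(0,0,255),-1)
cv2.imwrite("pics/w1o.png",im)
```

```text
[0.5095 0.1358 0.108 ] [0.4727 0.1228 0.103 ] [0.4785 0.1089 0.0903]
tip 199.39388983932974 0.039062259264491125
mk 220.87936118426333 0.04106198690061975
```

View pics/w1o.png

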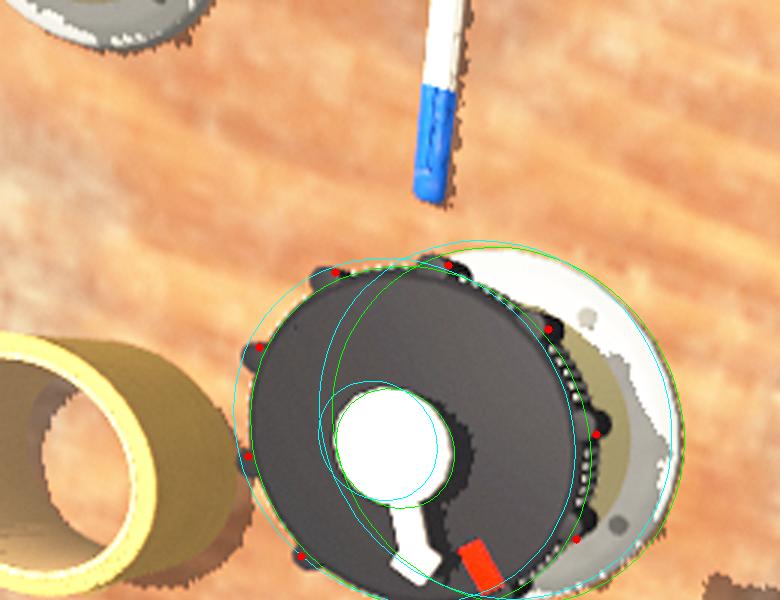

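{"fn": "carry_out", "kwargs": {"targets": [[[-21,0,16],[0,1.5,0]],[[-21,0,16],[0,0,0]],[[0,40,0],[0,0,0]],[[0,40,0],[0,0,0]],[[0,40,0],[0,0,0]],[[0,25,0],[0,0,0]],[[0,0,0],[0,0,0]],[[-10,0,0],[0,0,0]],[[0,0,0],[0,0,0]],[[0,0,0],[0,0,0]]]}}

```text
time_s: 3.8
tool_pos: [0.523, 0.0597, 0.0795]
tool_rot: [-89.8, -0.1, -72.0]
force: [0.4, 0.3, 0.2]
grip_width: 0.0006
```

Run:
```python
from h import *
import cv2
c,M,o=wcal();im=env.read_camera("wrist");cv2.imwrite("pics/w2.png",im[:,:,::-1]);print(o['tool_pos'],o['tool_rot'],o['qpos'],o['force'],o['grip_width'],o['time_s'])
im=env.read_camera("top");cv2.imwrite("pics/t3.png",cv2.resize(im[120:270,200:400,::-1],None,fx=4,fy=4))
```

```text
[0.52297998 0.05974449 0.079461  ] [-89.8227083   -0.09084019 -72.04916421] [ 28.74861891  14.51290779 -42.44363064 109.13059261  11.30709839
  60.35261254 -90.43694058] [0.4041473  0.2737189  0.15863276] 0.0006339447385234299 3.8
```

View pics/w2.png

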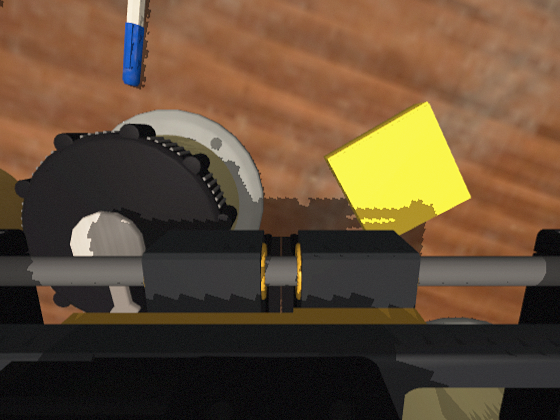

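View pics/t3.png

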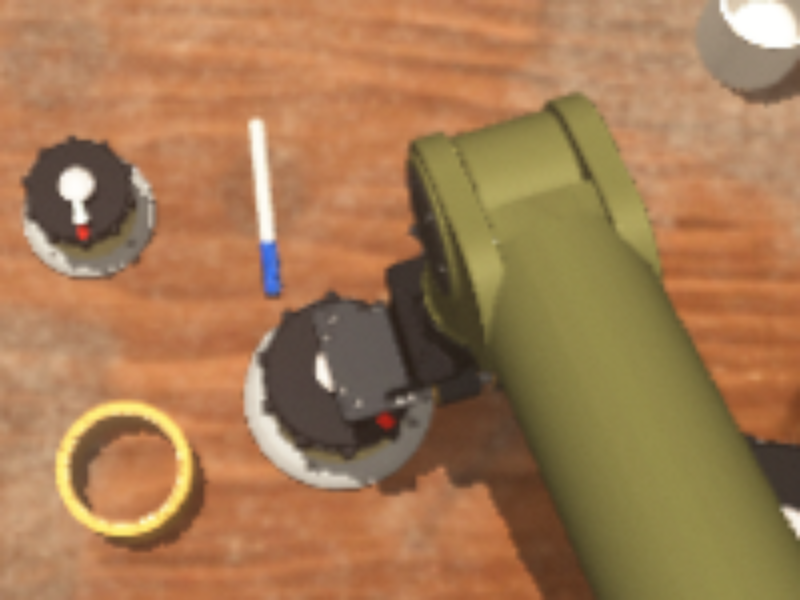

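{"fn": "carry_out", "kwargs": {"targets": [[[-4,2,-3],[0,0,0]],[[-3,0,0],[0,0,0]],[[-2,0,0],[0,0,0]],[[0,0,0],[0,0,0]],[[0,0,0],[0,0,0]]]}}

```text
time_s: 4.4
tool_pos: [0.5161, 0.067, 0.0755]
tool_rot: [-90.0, -0.0, -72.1]
force: [-0.1, -0.2, 0.2]
grip_width: 0.0005
```

{"fn": "carry_out", "kwargs": {"targets": [[[-1,0,0],[0,0,0]],[[0,0,0],[0,0,0]]]}}

```text
time_s: 4.6
tool_pos: [0.5158, 0.068, 0.0755]
tool_rot: [-90.0, 0.0, -72.1]
force: [-0.1, 0.5, 0.3]
grip_width: 0.0004
```

{"fn": "carry_out", "kwargs": {"targets": [[[-1,0,0],[0,0,0]],[[0,0,0],[0,0,0]]]}}

```text
time_s: 4.8
tool_pos: [0.5154, 0.069, 0.0755]
tool_rot: [-90.0, 0.0, -72.1]
force: [0.2, 0.8, -0.2]
grip_width: 0.0004
```

{"fn": "carry_out", "kwargs": {"targets": [[[-1,0,0],[0,0,0]],[[0,0,0],[0,0,0]]]}}

```text
time_s: 5.0
tool_pos: [0.5151, 0.07, 0.0755]
tool_rot: [-90.0, 0.0, -72.1]
force: [0.4, 0.1, 0.1]
grip_width: 0.0001
```

{"fn": "carry_out", "kwargs": {"targets": [[[-1,0,0],[0,0,0]],[[0,0,0],[0,0,0]]]}}

```text
time_s: 5.2
tool_pos: [0.5148, 0.0709, 0.0755]
tool_rot: [-90.0, -0.0, -72.1]
force: [-0.2, -0.4, 0.4]
grip_width: 0.0004
```

{"fn": "carry_out", "kwargs": {"targets": [[[-1,0,0],[0,0,0]],[[0,0,0],[0,0,0]]]}}

```text
time_s: 5.4
tool_pos: [0.5145, 0.0719, 0.0755]
tool_rot: [-90.0, -0.0, -72.1]
force: [0.9, -0.5, 0.4]
grip_width: 0.0006
```

{"fn": "carry_out", "kwargs": {"targets": [[[-1,0,0],[0,0,0]],[[0,0,0],[0,0,0]]]}}

```text
time_s: 5.6
tool_pos: [0.5142, 0.0728, 0.0755]
tool_rot: [-90.0, -0.0, -72.1]
force: [0.1, 0.6, 1.3]
grip_width: 0.0001
```

{"fn": "carry_out", "kwargs": {"targets": [[[-1,0,0],[0,0,0]],[[0,0,0],[0,0,0]]]}}

```text
time_s: 5.8
tool_pos: [0.5139, 0.0738, 0.0755]
tool_rot: [-90.0, 0.0, -72.1]
force: [0.1, 0.3, 0.8]
grip_width: 0.0005
```

{"fn": "carry_out", "kwargs": {"targets": [[[-1,0,0],[0,0,0]],[[-1,0,0],[0,0,0]],[[0,0,0],[0,0,0]]]}}

```text
time_s: 6.1
tool_pos: [0.5132, 0.0757, 0.0755]
tool_rot: [-90.0, 0.0, -72.1]
force: [0.0, 0.8, 0.8]
grip_width: 0.0005
```

{"fn": "carry_out", "kwargs": {"targets": [[[-1,0,0],[0,0,0]],[[0,0,0],[0,0,0]]]}}

```text
time_s: 6.3
tool_pos: [0.513, 0.0766, 0.0755]
tool_rot: [-90.0, -0.0, -72.1]
force: [0.6, -0.4, 0.0]
grip_width: 0.0007
```

{"fn": "carry_out", "kwargs": {"targets": [[[-1,0,0],[0,0,0]],[[0,0,0],[0,0,0]]]}}

```text
time_s: 6.5
tool_pos: [0.5127, 0.0776, 0.0755]
tool_rot: [-90.0, -0.0, -72.1]
force: [-0.7, -0.1, -0.3]
grip_width: 0.0007
```

Run:
```python
from h import *
import cv2
im=env.read_camera("side");cv2.imwrite("pics/s3.png",cv2.resize(im[150:270,210:370,::-1],None,fx=5,fy=5,interpolation=cv2.INTER_CUBIC))
print(proj("side",env.get_obs()['tool_pos']))
im=env.read_camera("wrist");cv2.imwrite("pics/w3.png",im[:,:,::-1])
```

```text
[285.03512973 192.19840916]
```

View pics/s3.png

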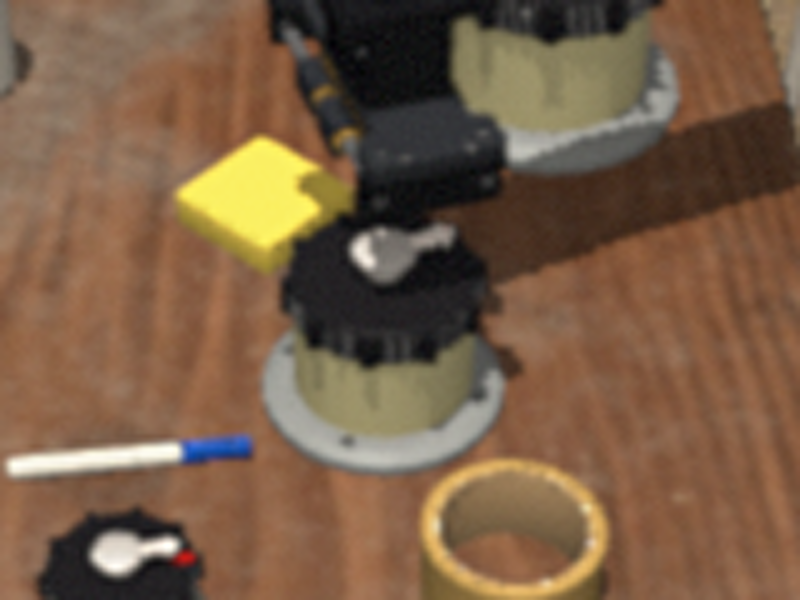

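View pics/w3.png

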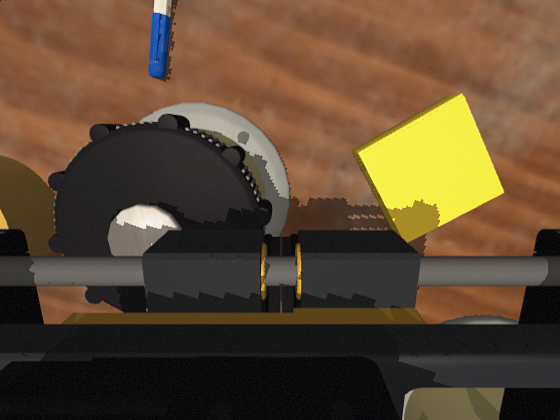

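{"fn": "carry_out", "kwargs": {"targets": [[[-1,0,0],[0,0,0]],[[0,0,0],[0,0,0]]]}}

```text
time_s: 6.8
tool_pos: [0.5124, 0.0785, 0.0755]
tool_rot: [-90.0, -0.0, -72.1]
force: [0.6, 0.9, 0.5]
grip_width: 0.0007
```

{"fn": "carry_out", "kwargs": {"targets": [[[-1,0,0],[0,0,0]],[[0,0,0],[0,0,0]]]}}

```text
time_s: 7.0
tool_pos: [0.5123, 0.0787, 0.0756]
tool_rot: [-90.0, -0.1, -72.1]
force: [0.3, -1.7, 0.7]
grip_width: 0.0001
```

{"fn": "carry_out", "kwargs": {"targets": [[[-1,0,0],[0,0,0]],[[0,0,0],[0,0,0]]]}}

```text
time_s: 7.2
tool_pos: [0.5122, 0.0789, 0.0756]
tool_rot: [-90.0, -0.1, -72.1]
force: [1.2, -4.7, -0.9]
grip_width: 0.0005
```

{"fn": "carry_out", "kwargs": {"targets": [[[2.5,0,2],[0,0,0]],[[1.4,0,8],[0,-7.5,0]],[[1.4,0,8],[0,-7.5,0]],[[1.4,0,8],[0,-7.5,0]],[[0,0,0],[0,0,0]]]}}

```text
time_s: 7.7
tool_pos: [0.5383, 0.0851, 0.0753]
tool_rot: [-90.0, 0.0, -49.6]
force: [1.4, -3.5, 0.1]
grip_width: 0.0005
```

```bash
cat > st.py <<'E'
from h import *
import cv2,sys
o=env.get_obs();C=np.array([.510,.140]);a=np.radians(o['tool_rot'][2]);d=(o['tool_pos'][:2]-C)*1000
r=np.array([np.cos(a),np.sin(a)]);t=np.array([-r[1],r[0]]);f=o['force']
print("t",o['time_s'],"yaw",o['tool_rot'].round(1),"p_r %.1f p_t %.1f"%(d@r,d@t),"z",o['tool_pos'][2].round(4),"F_r %.1f F_t %.1f"%(f[:2]@r,f[:2]@t),"q7",o['qpos'].round(0))
n=sys.argv[1]
im=env.read_camera("top");cv2.imwrite(f"pics/{n}.png",cv2.resize(im[170:260,225:345,::-1],None,fx=5,fy=5,interpolation=cv2.INTER_CUBIC))
if len(sys.argv)>2:
    im=env.read_camera("side");cv2.imwrite(f"pics/{n}s.png",cv2.resize(im[150:270,210:370,::-1],None,fx=5,fy=5,interpolation=cv2.INTER_CUBIC))
E
python3 st.py a1 s
```

```text
t 7.7 yaw [-90.    0.  -49.6] p_r 60.2 p_t -14.1 z 0.0753 F_r 3.6 F_t -1.2 q7 [ 28.  18. -46. 107.  15.  61. -73.]
```

View pics/a1.png

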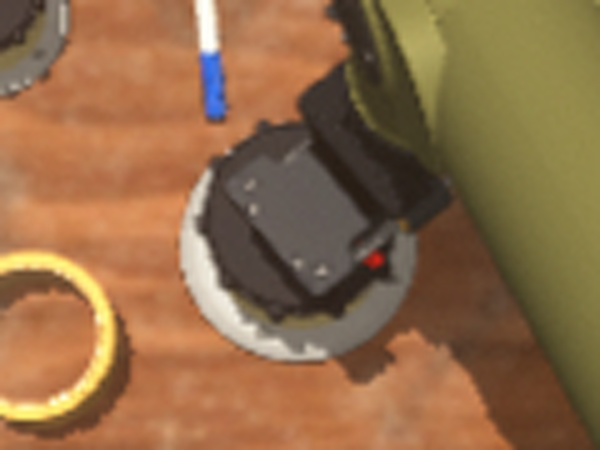

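View pics/a1s.png

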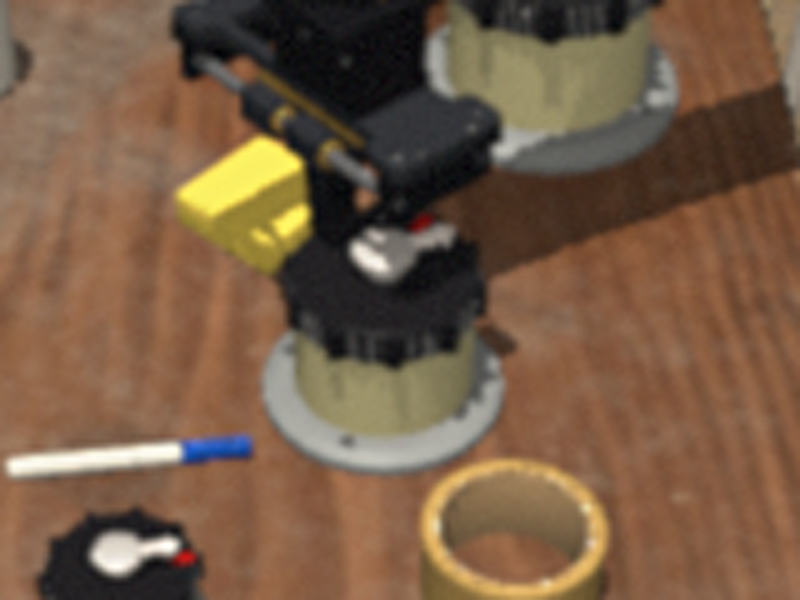

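{"fn": "carry_out", "kwargs": {"targets": [[[1.4,0,8],[0,-7.5,0]],[[1.4,0,8],[0,-7.5,0]],[[1.4,0,8],[0,-7.5,0]],[[1.4,0,8],[0,-7.5,0]],[[1.4,0,8],[0,-7.5,0]],[[1.4,0,8],[0,-7.5,0]],[[0,0,0],[0,0,0]]]}}

```text
time_s: 8.5
tool_pos: [0.5698, 0.122, 0.0759]
tool_rot: [-89.9, -0.1, -4.6]
force: [4.0, -2.0, -0.3]
grip_width: 0.0003
```

```bash
python3 st.py a2
```

```text
t 8.5 yaw [-89.9  -0.1  -4.6] p_r 61.0 p_t -13.1 z 0.0759 F_r 4.1 F_t -1.7 q7 [ 29.  26. -53. 101.  23.  64. -36.]
```

View pics/a2.png

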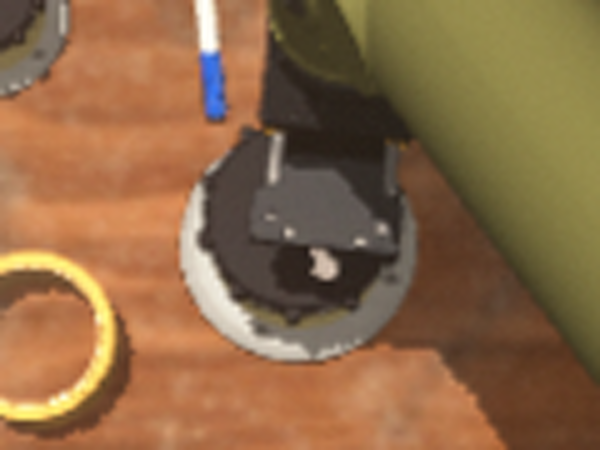

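{"fn": "carry_out", "kwargs": {"targets": [[[2.0,0,8],[0,-7.5,0]],[[1.4,0,8],[0,-7.5,0]],[[1.4,0,8],[0,-7.5,0]],[[1.4,0,8],[0,-7.5,0]],[[1.4,0,8],[0,-7.5,0]],[[1.4,0,8],[0,-7.5,0]],[[0,0,0],[0,0,0]]]}}

```text
time_s: 9.25
tool_pos: [0.5657, 0.1702, 0.0761]
tool_rot: [-89.9, -0.1, 40.3]
force: [2.5, 1.5, 0.7]
grip_width: 0.0003
```

```bash
python3 st.py a3 s
```

```text
t 9.25 yaw [-89.9  -0.1  40.3] p_r 62.0 p_t -13.0 z 0.0761 F_r 2.9 F_t -0.5 q7 [ 29.  31. -62. 100.  30.  67.  -1.]
```

View pics/a3s.png

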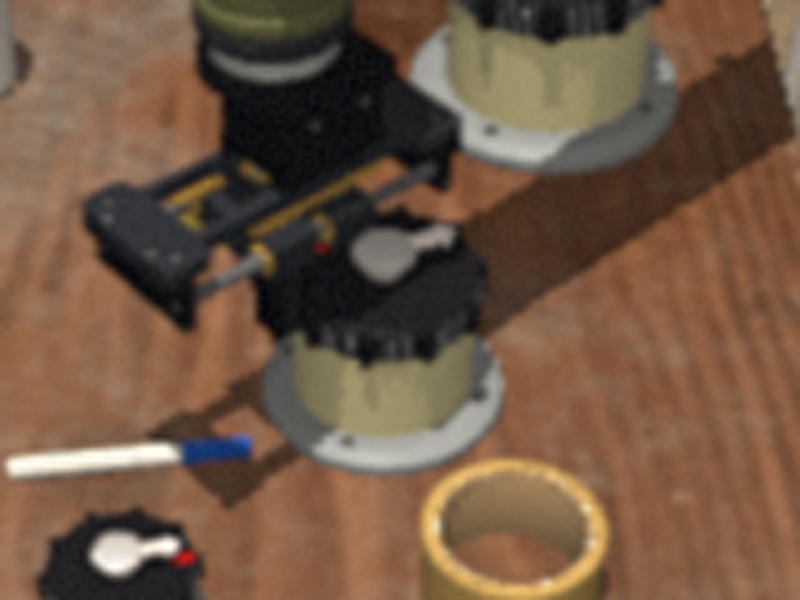

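View pics/a3.png

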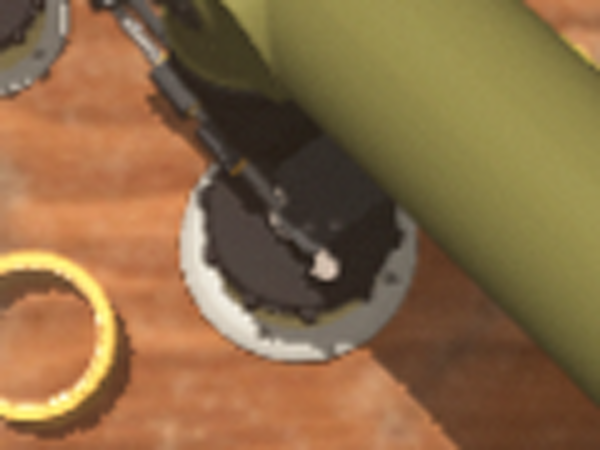

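{"fn": "carry_out", "kwargs": {"targets": [[[1.4,0,8],[0,-7.5,0]],[[1.4,0,8],[0,-7.5,0]],[[1.4,0,8],[0,-7.5,0]],[[1.4,0,8],[0,-7.5,0]],[[1.4,0,8],[0,-7.5,0]],[[1.4,0,8],[0,-7.5,0]],[[0,0,0],[0,0,0]]]}}

```text
time_s: 10.05
tool_pos: [0.5291, 0.2008, 0.0759]
tool_rot: [-90.0, -0.1, 85.3]
force: [1.2, 3.7, 3.5]
grip_width: 0.0005
```

```bash
python3 st.py a4 s
```

```text
t 10.05 yaw [-90.   -0.1  85.3] p_r 62.1 p_t -14.1 z 0.0759 F_r 3.8 F_t -0.9 q7 [ 33.  35. -72. 103.  36.  69.  35.]
```

View pics/a4s.png

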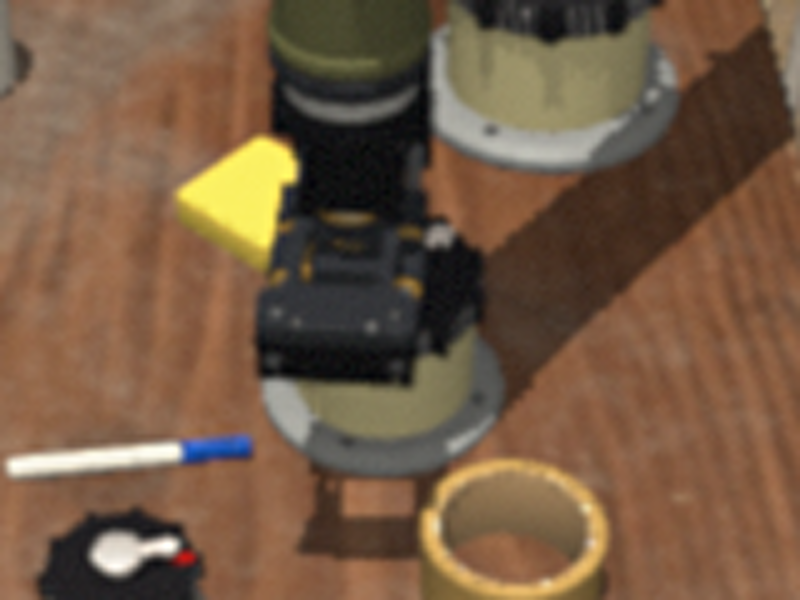

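{"fn": "carry_out", "kwargs": {"targets": [[[6,0,-2],[0,0,0]],[[6,0,2],[0,0,0]],[[-2.4,0,-9.4],[0,7.5,0]],[[-2.5,0,-9.4],[0,7.5,0]],[[-2.4,0,-9.4],[0,7.5,0]],[[-2.5,0,-9.4],[0,7.5,0]],[[-2.4,0,-9.4],[0,7.5,0]],[[-2.5,0,-9.4],[0,7.5,0]],[[-2.4,0,-9.4],[0,7.5,0]],[[-2.5,0,-9.4],[0,7.5,0]],[[-2.4,0,-9.4],[0,7.5,0]],[[-2.5,0,-9.4],[0,7.5,0]]]}}

```text
time_s: 11.35
tool_pos: [0.5849, 0.1382, 0.0749]
tool_rot: [-90.1, 0.1, 10.0]
force: [0.2, -0.5, -0.7]
grip_width: 0.0006
```

{"fn": "carry_out", "kwargs": {"targets": [[[-2.4,0,-9.4],[0,7.5,0]],[[-2.5,0,-9.4],[0,7.5,0]],[[-2.4,0,-9.4],[0,7.5,0]],[[-2.5,0,-9.4],[0,7.5,0]],[[-2.4,0,-9.4],[0,7.5,0]],[[-2.5,0,-9.4],[0,7.5,0]],[[-2.4,0,-9.4],[0,7.5,0]],[[-2.5,0,-9.4],[0,7.5,0]],[[-2.4,0,-9.4],[0,7.5,0]],[[-2.5,0,-9.4],[0,7.5,0]],[[0,0,0],[0,0,0]],[[0,0,0],[0,0,0]]]}}

```text
time_s: 12.55
tool_pos: [0.5297, 0.0678, 0.0755]
tool_rot: [-90.0, -0.0, -64.5]
force: [0.3, 1.0, -0.3]
grip_width: 0.0009
```

```bash
sed -i 's/\.510,\.140/.510,.1412/' st.py; python3 st.py a5 s
```

```text
t 12.55 yaw [-90.   -0.  -64.5] p_r 74.8 p_t -13.9 z 0.0755 F_r -0.8 F_t 0.7 q7 [ 28.  16. -43. 108.  12.  61. -84.]
```

View pics/a5.png

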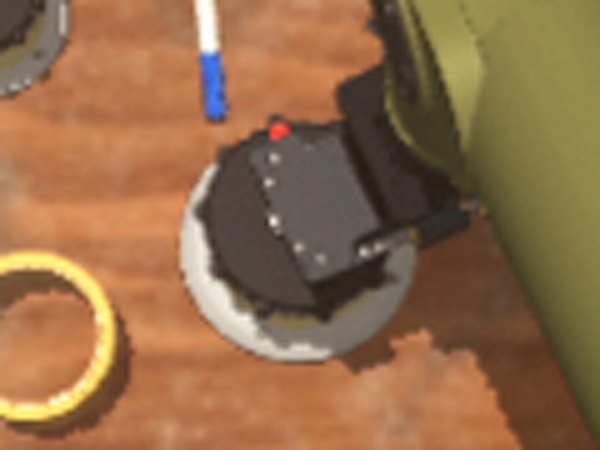

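View pics/a5s.png

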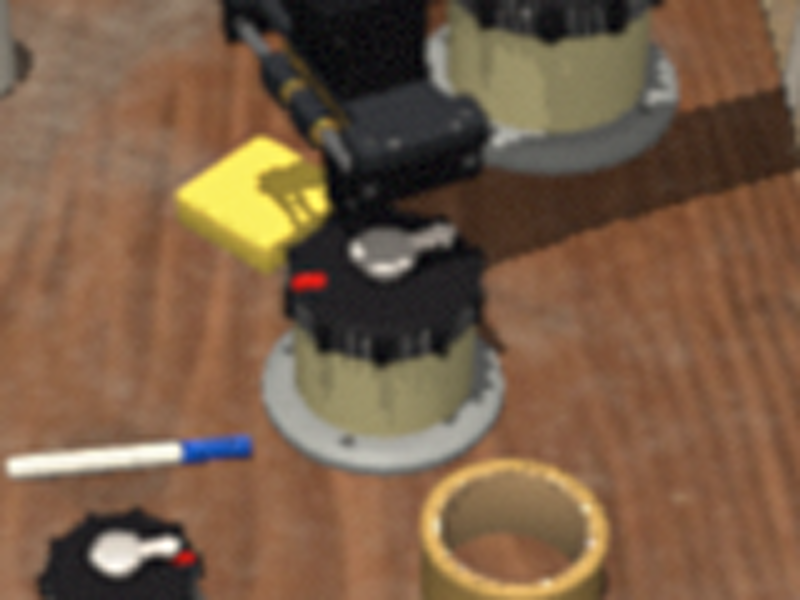

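```bash
cat > mk.py <<'E'
from h import *
import sys
cam,u,v,th=sys.argv[1],float(sys.argv[2]),float(sys.argv[3]),float(sys.argv[4])
if cam=='top': u,v=225+u/5-.4,170+v/5-.4
else: u,v=210+u/5-.4,150+v/5-.4
p=ray(cam,u,v,.0902+.004*th/360);d=p[:2]-np.array([.510,.1412]);print(cam,p.round(4),"ang",np.degrees(np.arctan2(d[1],d[0])).round(1),"r",np.hypot(*d).round(4))
E
python3 mk.py top 279 131 172; python3 mk.py side 310 282 172
```

```text
top [0.5549 0.1538 0.0921] ang 15.7 r 0.0466
side [0.5497 0.1547 0.0921] ang 18.8 r 0.0419
```

{"fn": "carry_out", "kwargs": {"targets": [[[-7,-2,1],[0,0,0]],[[-6.3,-1,1],[0,0,0]],[[1.2,0,8.1],[0,-7.5,0]],[[1.2,0,8.1],[0,-7.5,0]],[[1.2,0,8.1],[0,-7.5,0]],[[1.2,0,8.1],[0,-7.5,0]],[[1.2,0,8.1],[0,-7.5,0]],[[1.2,0,8.1],[0,-7.5,0]],[[1.2,0,8.1],[0,-7.5,0]],[[0,0,0],[0,0,0]]]}}

```text
time_s: 13.65
tool_pos: [0.5684, 0.1172, 0.0784]
tool_rot: [-90.0, 0.0, -12.0]
force: [-0.9, -0.6, 0.5]
grip_width: 0.0004
```

```bash
python3 st.py a6
```

```text
t 13.65 yaw [-90.   0. -12.] p_r 62.1 p_t -11.4 z 0.0784 F_r -0.7 F_t -0.8 q7 [ 28.  25. -51. 101.  21.  64. -42.]
```

View pics/a6.png

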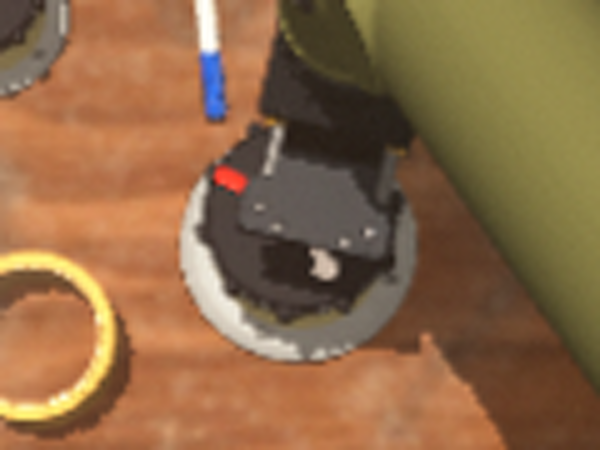

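{"fn": "carry_out", "kwargs": {"targets": [[[0.7,0,8.1],[0,-7.5,0]],[[1.2,0,8.1],[0,-7.5,0]],[[1.2,0,8.1],[0,-7.5,0]],[[1.2,0,8.1],[0,-7.5,0]],[[1.2,0,8.1],[0,-7.5,0]],[[1.2,0,8.1],[0,-7.5,0]],[[1.2,0,8.1],[0,-7.5,0]],[[1.2,0,8.1],[0,-7.5,0]],[[1.2,0,8.1],[0,-7.5,0]],[[1.2,0,8.1],[0,-7.5,0]],[[1.2,0,8.1],[0,-7.5,0]],[[0,0,0],[0,0,0]]]}}

```text
time_s: 14.9
tool_pos: [0.5439, 0.1956, 0.0788]
tool_rot: [-90.0, -0.0, 70.4]
force: [1.8, 0.4, 1.3]
grip_width: 0.0003
```

```bash
python3 st.py a7 s
```

```text
t 14.9 yaw [-90.   -0.   70.4] p_r 62.6 p_t -13.6 z 0.0788 F_r 1.0 F_t -1.6 q7 [ 31.  33. -68. 101.  33.  68.  23.]
```

View pics/a7.png

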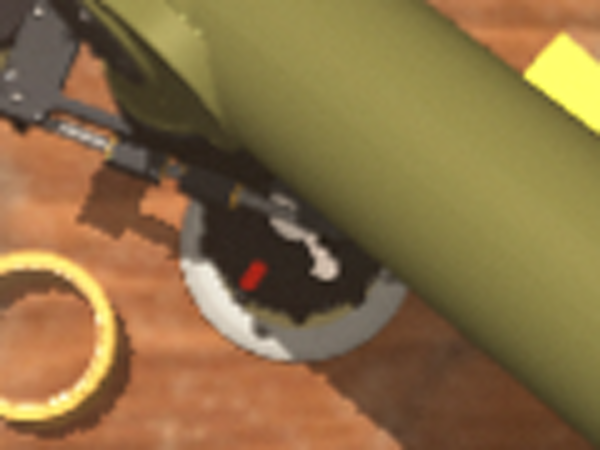

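View pics/a7s.png

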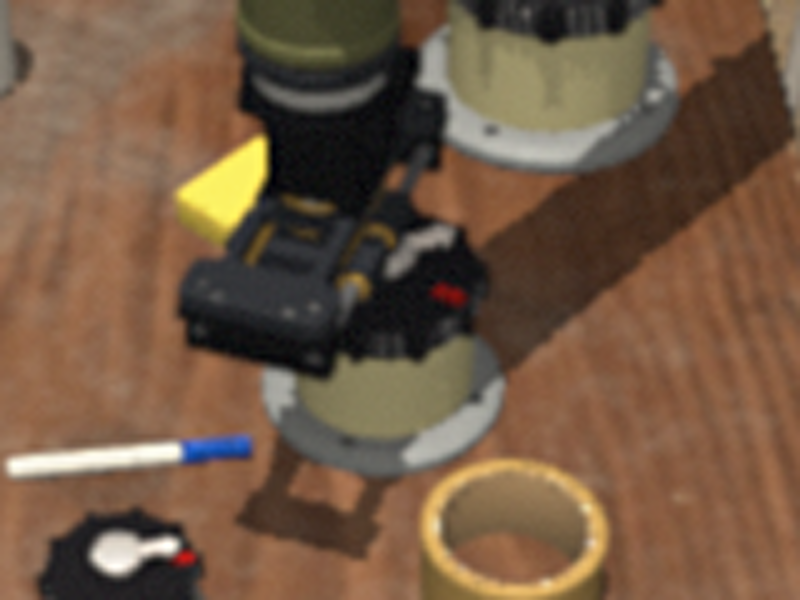

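{"fn": "carry_out", "kwargs": {"targets": [[[0.2,0,8.1],[0,-7.5,0]],[[1.2,0,8.1],[0,-7.5,0]],[[0,0,0],[0,0,0]],[[6,0,-2],[0,0,0]],[[6,0,2],[0,0,0]],[[-2.4,0,-9.4],[0,7.5,0]],[[-2.5,0,-9.4],[0,7.5,0]],[[-2.4,0,-9.4],[0,7.5,0]],[[-2.5,0,-9.4],[0,7.5,0]],[[-2.4,0,-9.4],[0,7.5,0]],[[-2.5,0,-9.4],[0,7.5,0]],[[-2.4,0,-9.4],[0,7.5,0]]]}}

```text
time_s: 16.2
tool_pos: [0.5789, 0.1695, 0.0785]
tool_rot: [-90.0, 0.0, 32.5]
force: [-0.2, -0.1, 0.9]
grip_width: 0.0008
```

{"fn": "carry_out", "kwargs": {"targets": [[[-2.5,0,-9.4],[0,7.5,0]],[[-2.4,0,-9.4],[0,7.5,0]],[[-2.5,0,-9.4],[0,7.5,0]],[[-2.4,0,-9.4],[0,7.5,0]],[[-2.5,0,-9.4],[0,7.5,0]],[[-2.4,0,-9.4],[0,7.5,0]],[[-2.5,0,-9.4],[0,7.5,0]],[[-2.4,0,-9.4],[0,7.5,0]],[[-2.5,0,-9.4],[0,7.5,0]],[[-2.4,0,-9.4],[0,7.5,0]],[[-2.5,0,-9.4],[0,7.5,0]],[[-2.4,0,-9.4],[0,7.5,0]]]}}

```text
time_s: 17.4
tool_pos: [0.5375, 0.0726, 0.0786]
tool_rot: [-90.0, 0.0, -57.5]
force: [-0.1, 0.7, 0.1]
grip_width: 0.0001
```

```bash
python3 st.py a8 s
```

```text
t 17.4 yaw [-90.    0.  -57.5] p_r 72.6 p_t -13.6 z 0.0786 F_r -0.6 F_t 0.2 q7 [ 27.  17. -43. 107.  13.  61. -78.]
```

View pics/a8.png

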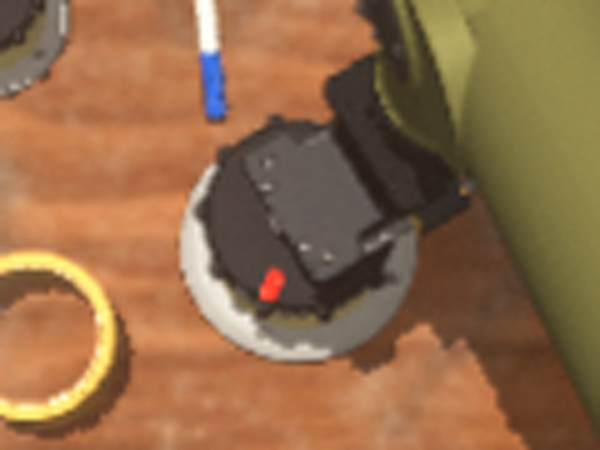

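View pics/a8s.png

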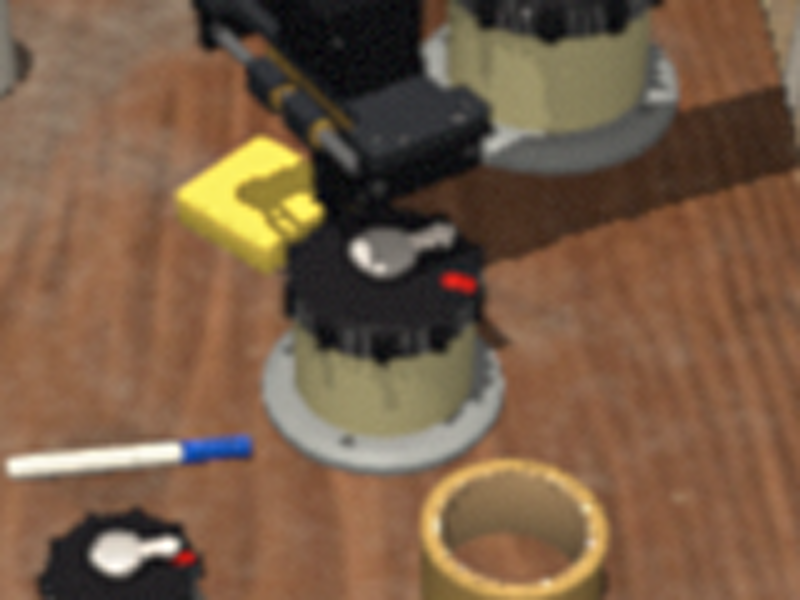

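```bash
python3 mk.py top 272 284 318; python3 mk.py side 459 283 318
```

```text
top [0.4711 0.1552 0.0937] ang 160.2 r 0.0413
side [0.4708 0.1576 0.0937] ang 157.4 r 0.0425
```

{"fn": "carry_out", "kwargs": {"targets": [[[-2.5,-1,-9.4],[0,7.5,0]],[[-6,-1,0.5],[0,0,0]],[[-5,0,0.5],[0,0,0]],[[1.2,0,8.1],[0,-7.5,0]],[[1.2,0,8.1],[0,-7.5,0]],[[1.2,0,8.1],[0,-7.5,0]],[[1.2,0,8.1],[0,-7.5,0]],[[1.2,0,8.1],[0,-7.5,0]],[[1.2,0,8.1],[0,-7.5,0]],[[1.2,0,8.1],[0,-7.5,0]],[[1.2,0,8.1],[0,-7.5,0]],[[1.2,0,8.1],[0,-7.5,0]]]}}

```text
time_s: 18.7
tool_pos: [0.573, 0.1305, 0.0806]
tool_rot: [-90.1, -0.0, 3.4]
force: [-0.4, -1.5, 1.1]
grip_width: 0.0005
```

```bash
python3 st.py a9 s
```

```text
t 18.7 yaw [-90.1  -0.    3.4] p_r 62.2 p_t -14.4 z 0.0806 F_r -0.5 F_t -1.5 q7 [ 28.  26. -53. 100.  23.  65. -29.]
```

View pics/a9.png

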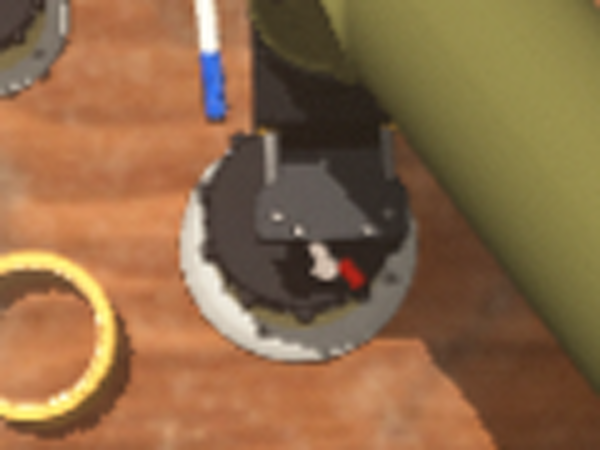

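{"fn": "carry_out", "kwargs": {"targets": [[[0.7,0,8.1],[0,-7.5,0]],[[1.2,0,8.1],[0,-7.5,0]],[[1.2,0,8.1],[0,-7.5,0]],[[1.2,0,8.1],[0,-7.5,0]],[[1.2,0,8.1],[0,-7.5,0]],[[0.7,0,8.1],[0,-7.5,0]],[[1.2,0,8.1],[0,-7.5,0]],[[1.2,0,8.1],[0,-7.5,0]],[[1.2,0,8.1],[0,-7.5,0]],[[1.2,0,8.1],[0,-7.5,0]],[[1.2,0,8.1],[0,-7.5,0]],[[0,0,0],[0,0,0]]]}}

```text
time_s: 20.0
tool_pos: [0.5277, 0.2016, 0.081]
tool_rot: [-90.1, -0.1, 85.4]
force: [1.2, 1.3, 0.3]
grip_width: 0.0005
```

```bash
python3 st.py a10
```

```text
t 20.0 yaw [-90.1  -0.1  85.4] p_r 61.6 p_t -12.8 z 0.081 F_r 1.4 F_t -1.1 q7 [ 33.  33. -72. 103.  34.  69.  36.]
```

{"fn": "carry_out", "kwargs": {"targets": [[[6,0,-2],[0,0,0]],[[6,0,2],[0,0,0]],[[-2.4,0,-9.4],[0,7.5,0]],[[-2.5,0,-9.4],[0,7.5,0]],[[-2.4,0,-9.4],[0,7.5,0]],[[-2.5,0,-9.4],[0,7.5,0]],[[-2.4,0,-9.4],[0,7.5,0]],[[-2.5,0,-9.4],[0,7.5,0]],[[-2.4,0,-9.4],[0,7.5,0]],[[-2.5,0,-9.4],[0,7.5,0]],[[-2.4,0,-9.4],[0,7.5,0]],[[-2.5,0,-9.4],[0,7.5,0]]]}}

```text
time_s: 21.25
tool_pos: [0.5829, 0.1403, 0.0803]
tool_rot: [-90.0, 0.0, 10.0]
force: [0.0, -0.3, -1.0]
grip_width: 0.0006
```

{"fn": "carry_out", "kwargs": {"targets": [[[-2.4,0,-9.4],[0,7.5,0]],[[-2.5,0,-9.4],[0,7.5,0]],[[-2.4,0,-9.4],[0,7.5,0]],[[-2.5,0,-9.4],[0,7.5,0]],[[-2.4,0,-9.4],[0,7.5,0]],[[-2.5,0,-9.4],[0,7.5,0]],[[-2.4,0,-9.4],[0,7.5,0]],[[-2.5,0,-9.4],[0,7.5,0]],[[-2.4,0,-9.4],[0,7.5,0]],[[-2.5,0,-9.4],[0,7.5,0]],[[0,0,0],[0,0,0]]]}}

```text
time_s: 22.35
tool_pos: [0.5264, 0.0687, 0.0804]
tool_rot: [-90.1, -0.0, -64.7]
force: [-0.4, 0.5, 0.3]
grip_width: 0.0001
```

```bash
python3 st.py a11 s
```

```text
t 22.35 yaw [-90.1  -0.  -64.7] p_r 72.5 p_t -16.2 z 0.0804 F_r -0.7 F_t -0.1 q7 [ 27.  15. -41. 108.  11.  61. -84.]
```

View pics/a11.png

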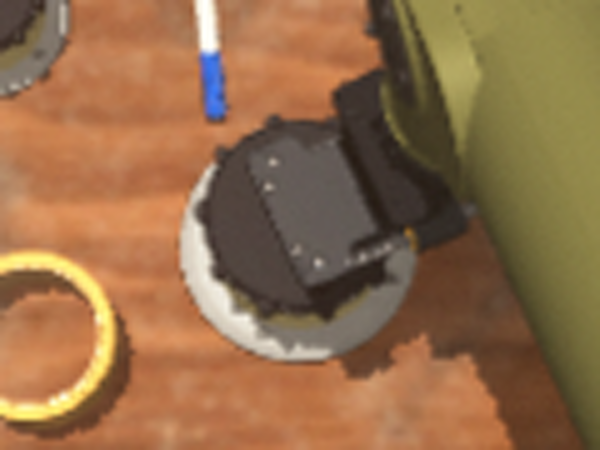

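View pics/a11s.png

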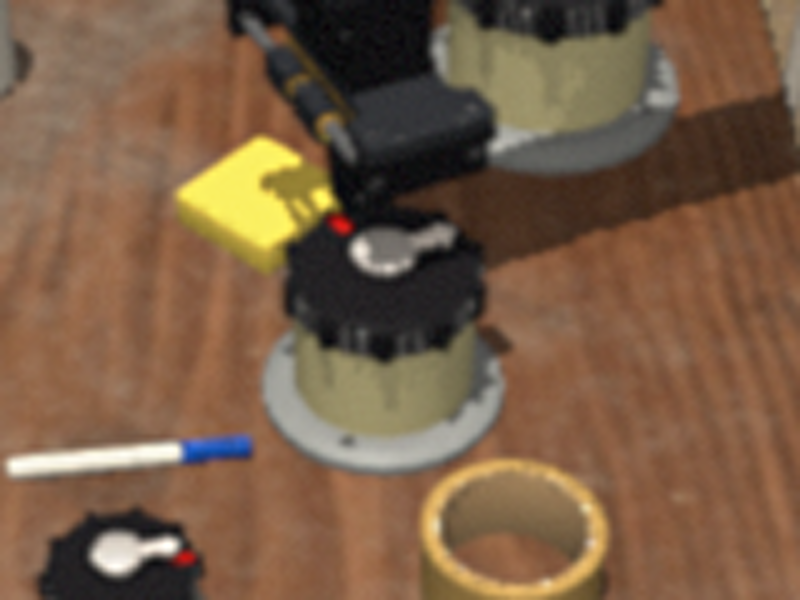

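```bash
python3 mk.py side 341 224 460
```

```text
side [0.5331 0.1107 0.0953] ang -52.9 r 0.0383
```

{"fn": "carry_out", "kwargs": {"targets": [[[-6,-1,1],[0,0,0]],[[-5.3,0,1.5],[0,0,0]],[[1.2,0,8.1],[0,-7.5,0]],[[1.2,0,8.1],[0,-7.5,0]],[[1.2,0,8.1],[0,-7.5,0]],[[1.2,0,8.1],[0,-7.5,0]],[[1.2,0,8.1],[0,-7.5,0]],[[1.2,0,8.1],[0,-7.5,0]],[[1.2,0,8.1],[0,-7.5,0]],[[1.2,0,8.1],[0,-7.5,0]],[[1.2,0,8.1],[0,-7.5,0]]]}}

```text
time_s: 23.55
tool_pos: [0.5724, 0.1307, 0.0814]
tool_rot: [-90.1, 0.1, 3.2]
force: [-0.8, -2.0, 1.1]
grip_width: 0.0004
```

```bash
python3 st.py a12 s
```

```text
t 23.55 yaw [-90.1   0.1   3.2] p_r 61.7 p_t -14.0 z 0.0814 F_r -1.0 F_t -1.9 q7 [ 27.  26. -52. 100.  22.  65. -29.]
```

{"fn": "carry_out", "kwargs": {"targets": [[[0.7,0,8.1],[0,-7.5,0]],[[1.2,0,8.1],[0,-7.5,0]],[[1.2,0,8.1],[0,-7.5,0]],[[1.2,0,8.1],[0,-7.5,0]],[[1.2,0,8.1],[0,-7.5,0]],[[0.7,0,8.1],[0,-7.5,0]],[[1.2,0,8.1],[0,-7.5,0]],[[1.2,0,8.1],[0,-7.5,0]],[[1.2,0,8.1],[0,-7.5,0]],[[1.2,0,8.1],[0,-7.5,0]],[[1.2,0,8.1],[0,-7.5,0]],[[0,0,0],[0,0,0]]]}}

```text
time_s: 24.85
tool_pos: [0.5277, 0.2015, 0.0819]
tool_rot: [-90.0, -0.1, 85.4]
force: [0.5, 0.9, 0.7]
grip_width: 0.0006
```

{"fn": "carry_out", "kwargs": {"targets": [[[6,0,-2],[0,0,0]],[[6,0,3],[0,0,0]],[[-2.4,0,-9.4],[0,7.5,0]],[[-2.5,0,-9.4],[0,7.5,0]],[[-2.4,0,-9.4],[0,7.5,0]],[[-2.5,0,-9.4],[0,7.5,0]],[[-2.4,0,-9.4],[0,7.5,0]],[[-2.5,0,-9.4],[0,7.5,0]],[[-2.4,0,-9.4],[0,7.5,0]],[[-2.5,0,-9.4],[0,7.5,0]],[[-2.4,0,-9.4],[0,7.5,0]],[[-2.5,0,-9.4],[0,7.5,0]]]}}

```text
time_s: 26.05
tool_pos: [0.5821, 0.141, 0.0814]
tool_rot: [-90.0, 0.0, 10.0]
force: [-1.1, -0.5, -0.3]
grip_width: 0.0006
```

{"fn": "carry_out", "kwargs": {"targets": [[[-2.4,0,-9.4],[0,7.5,0]],[[-2.5,0,-9.4],[0,7.5,0]],[[-2.4,0,-9.4],[0,7.5,0]],[[-2.5,0,-9.4],[0,7.5,0]],[[-2.4,0,-9.4],[0,7.5,0]],[[-2.5,0,-9.4],[0,7.5,0]],[[-2.4,0,-9.4],[0,7.5,0]],[[-2.5,0,-9.4],[0,7.5,0]],[[-2.4,0,-9.4],[0,7.5,0]],[[-2.5,0,-9.4],[0,7.5,0]],[[0,0,0],[0,0,0]]]}}

```text
time_s: 27.15
tool_pos: [0.5256, 0.0694, 0.0815]
tool_rot: [-90.1, -0.0, -64.7]
force: [0.0, -0.1, -0.1]
grip_width: 0.0003
```

```bash
python3 st.py a13 s
```

```text
t 27.15 yaw [-90.1  -0.  -64.7] p_r 71.6 p_t -16.6 z 0.0815 F_r 0.1 F_t -0.0 q7 [ 26.  15. -41. 108.  11.  61. -84.]
```

View pics/a13.png

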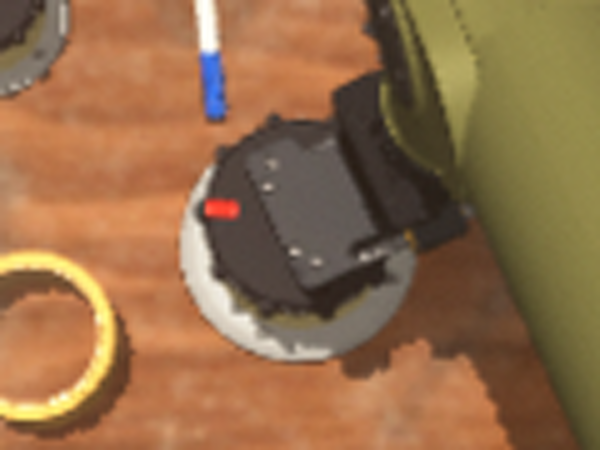

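View pics/a13s.png

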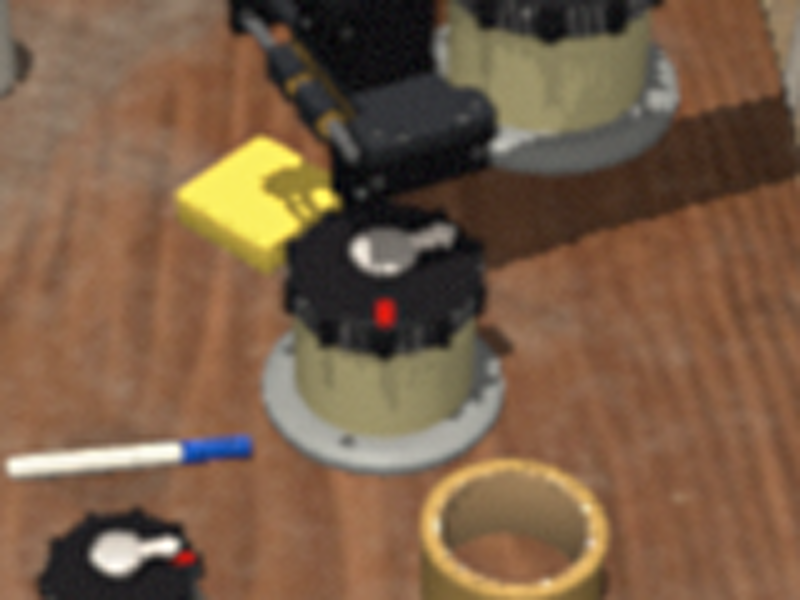

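```bash
python3 mk.py top 221 209 605;python3 mk.py side 386 313 605
python3 - <<'E'
from h import *
# pointer tip from a13s (447,236)
u,v=210+447/5-.4,150+236/5-.4
p=ray('side',u,v,.103);print(p); c=ray('side',210+383/5-.4,150+251/5-.4,.108);print(c,np.degrees(np.arctan2(*(p-c)[1::-1])))
E
```

```text
top [0.5103 0.1834 0.0969] ang 89.7 r 0.0422
side [0.5099 0.1845 0.0969] ang 90.1 r 0.0433
[0.47633678 0.13001858 0.103     ]
[0.51099943 0.14805466 0.108     ] -152.51061192894002
```

{"fn": "carry_out", "kwargs": {"targets": [[[-5.5,-1,1],[0,0,0]],[[-5,0,1.5],[0,0,0]],[[1.2,0,8.1],[0,-7.5,0]],[[1.2,0,8.1],[0,-7.5,0]],[[1.2,0,8.1],[0,-7.5,0]],[[1.2,0,8.1],[0,-7.5,0]],[[1.2,0,8.1],[0,-7.5,0]],[[1.2,0,8.1],[0,-7.5,0]],[[1.2,0,8.1],[0,-7.5,0]],[[1.2,0,8.1],[0,-7.5,0]],[[1.2,0,8.1],[0,-7.5,0]]]}}

```text
time_s: 28.35
tool_pos: [0.5724, 0.1303, 0.0827]
tool_rot: [-90.1, -0.0, 3.2]
force: [-0.2, -2.5, 1.7]
grip_width: 0.0006
```

{"fn": "carry_out", "kwargs": {"targets": [[[0.7,0,8.1],[0,-7.5,0]],[[1.2,0,8.1],[0,-7.5,0]],[[1.2,0,8.1],[0,-7.5,0]],[[1.2,0,8.1],[0,-7.5,0]],[[1.2,0,8.1],[0,-7.5,0]],[[0,0,0],[0,0,0]]]}}

```text
time_s: 28.95
tool_pos: [0.5649, 0.1717, 0.0829]
tool_rot: [-90.0, -0.1, 40.5]
force: [1.7, -0.2, 1.4]
grip_width: 0.0002
```

```bash
python3 st.py a14 s
```

```text
t 28.95 yaw [-90.   -0.1  40.5] p_r 61.6 p_t -12.5 z 0.0829 F_r 1.2 F_t -1.2 q7 [ 28.  29. -59. 100.  27.  67.   1.]
```

View pics/a14.png

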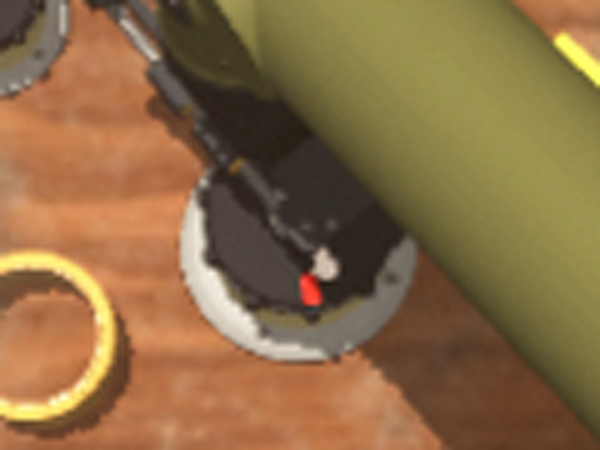

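View pics/a14s.png

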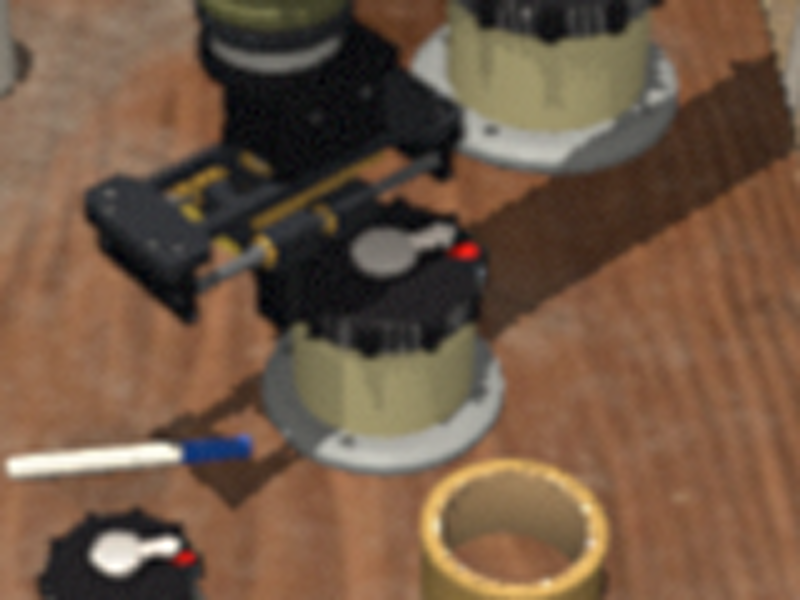

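```bash
python3 mk.py top 311 290 700;python3 mk.py side 465 251 700
python3 - <<'E'
from h import *
C=np.array([.510,.1412])
for cam,u,v in(("top",225+325/5-.4,170+266/5-.4),("side",210+452/5-.4,150+233/5-.4)):
    p=ray(cam,u,v,.103)[:2]-C;print(cam,np.degrees(np.arctan2(p[1],p[0]))%360,np.hypot(*p))
E
```

```text
top [0.4678 0.1345 0.098 ] ang -171.0 r 0.0427
side [0.4668 0.1365 0.098 ] ang -173.8 r 0.0435
top 204.45385778062234 0.03300576913518497
side 200.55032779640837 0.03892007890566911
```

{"fn": "carry_out", "kwargs": {"targets": [[[1.2,0,7.6],[0,-7,0]],[[1.2,0,7.6],[0,-7,0]],[[0,0,0],[0,0,0]],[[0,0,0],[0,0,0]]]}}

```text
time_s: 29.45
tool_pos: [0.5558, 0.1832, 0.0826]
tool_rot: [-90.0, -0.0, 54.2]
force: [0.5, 1.3, 1.2]
grip_width: 0.0006
```

{"fn": "carry_out", "kwargs": {"targets": [[[3,0,-2],[0,0,0]],[[15,0,0],[0,0,0]],[[20,0,0],[0,0,0]],[[0,-40,0],[0,0,0]],[[0,-40,0],[0,0,0]],[[40,-40,0],[0,0,0]],[[40,-10,0],[0,0,0]],[[40,0,0],[0,0,0]],[[0,0,0],[0,0,0]],[[0,0,0],[0,0,0]]]}}

```text
time_s: 30.45
tool_pos: [0.6459, 0.3075, 0.2067]
tool_rot: [-89.9, 0.1, 54.4]
force: [1.0, -0.2, 0.7]
grip_width: 0.0006
```

```bash
python3 st.py a15 s; python3 -c "
from h import *
import cv2
c,M,o=wcal();cv2.imwrite('pics/w5.png',env.read_camera('wrist')[:,:,::-1]);cv2.imwrite('pics/t5.png',env.read_camera('top')[:,:,::-1])"
```

```text
t 30.45 yaw [-89.9   0.1  54.4] p_r 214.3 p_t -13.9 z 0.2067 F_r 0.4 F_t -1.0 q7 [  8.  39. -59.  72.  32.  86.   8.]
```

View pics/a15s.png

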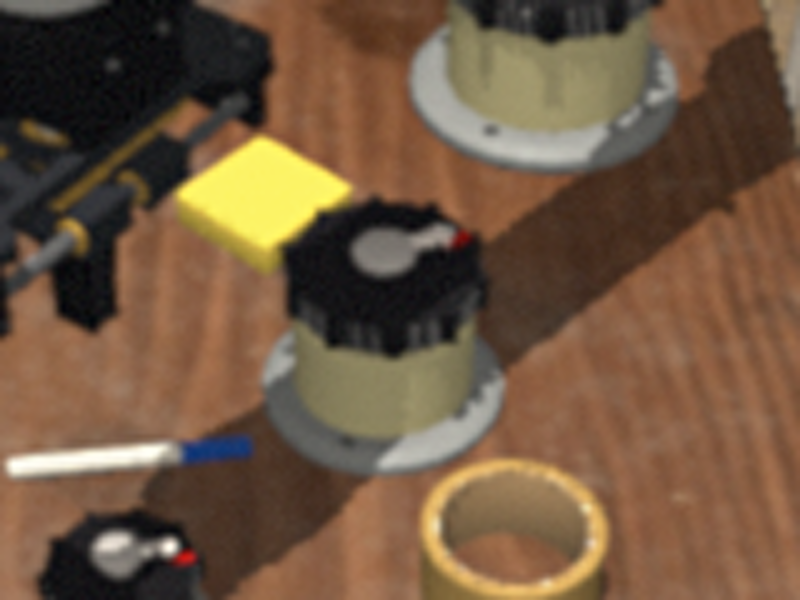

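View pics/t5.png

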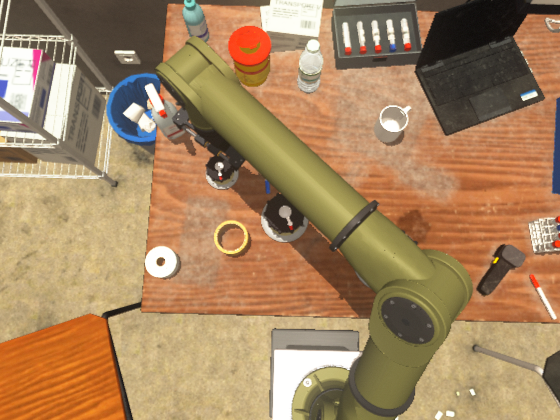

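View pics/w5.png

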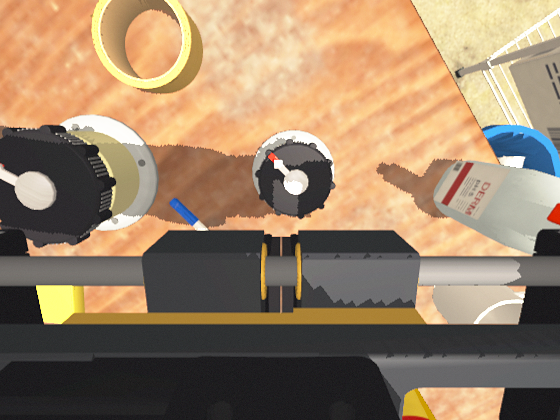

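```bash
python3 mk.py side 461 240 718; python3 mk.py top 289 291 718
python3 - <<'E'
from h import *
o=env.get_obs();print(o['force'],o['wrist_torque'],abs(o['joint_velocities']).max())
import cv2
a=cv2.imread('pics/t5.png');cv2.imwrite('pics/t5z.png',cv2.resize(a[180:250,245:325],None,fx=8,fy=8,interpolation=cv2.INTER_CUBIC))
for n,e in(("t5","top"),):
  pass
E
```

```text
side [0.4686 0.1277 0.0982] ang -161.9 r 0.0436
top [0.4669 0.1461 0.0982] ang 173.5 r 0.0434
[0.64708808 0.00443057 0.82845064] [ 0.01672248 -0.12782559 -0.00635083] 0.38068821904414946
```

View pics/t5z.png

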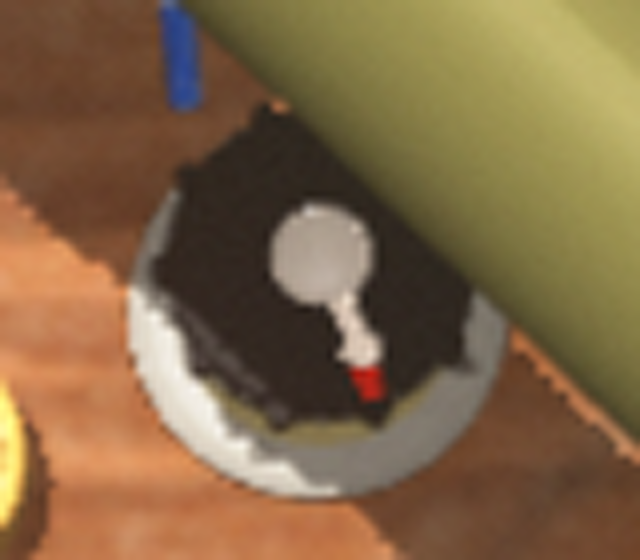

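```bash
python3 -c "
from cell import env
print(env.sign_off())"
```

```text
the job is handed in; nothing more can be done
None
```

I turned the collar of the middle holder (the one with the 136 mm foot) to two full turns from tight and handed the job in. The clock was at about 30.5 s of the 72 s allowed.

- **How:** I pushed one ridge at a time with the shut fingertips from outside the rim. It took five anticlockwise strokes of about 115–150°, swinging the tool back clear of the rim between strokes. I never gripped across the collar.
- **Mark and turn count:** The last side and top pictures show the red mark under the pointer. The side view puts the mark at about 198° and the pointer at 200–205°, so within about 7° against the 23° allowed. Following the mark from about 21° backed off, it passed the pointer once in the third stroke and is now there for the second time.
- **Clear of everything:** The fingertips finished about 0.2 m up and to the side, with wrist force about 1 N, which is the sensor's noise.
- **Loose things:** The tape, note block and marker look unmoved in the last side picture, and the small label roll looks unmoved in the last top picture. I did not re-measure their positions.
- **Checks that disagreed:**
  - The wrist camera put the spindle axis about 5 mm off in y from the top camera. Rim contact and the mark's measured radius agreed with the top camera, so I used that.
  - The pointer's angle varied by several degrees between views, from 199° to 207°.
  - My last numeric mark angle from the top camera, 173.5°, came from a guessed pixel and should be ignored; the enlarged top picture shows the mark and pointer in line.

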